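# Unclip the connector cover of a monitor

### The job

The monitor lies face down on the desk with a clip-on cover over its connectors. Gently press the cover's two side tabs together until both catches let go, keep them pressed and draw the cover back, away from the bar over its tongues, until you feel it come up against the stop, then lift it off and set it down gently, upright, in the shallow metal tray and let go. Squeeze no harder than the tabs need, never bear down on, pull at or shove the cover with more than a few newtons while it is on the monitor, and leave the screwdriver and the jar where they are.

Things in the scene. Friction and masses are not known exactly. Their poses are not given: they have to be found in the camera images.
- monitor: black monitor lying face down on a thin mat, fixed; 440 mm along its y, 280 along its x. Origin: centre of its underside, on the desk. Its flat back (210 along x, 370 along y) is 50 mm above the desk.
- bay (a point): Point on the monitor's back, 50 mm above the desk, where the centre of the cover's underside lies when clipped on; axes as the monitor's. The clipped cover has about 1 mm of play along y, 2 mm along x. On the back near the cover stand only the bar, the stop, the two keepers (13.5 mm high) and four guides 8 mm high beside the shell; the bar and stop are 12 mm high.
- keeper_left (a point): Middle of the top of the black keeper fixed on the back beside the tab on the +y side: 44 mm along x, 12 along y, its top 13.5 mm above the back. The tab's catch hooks 4 mm under it. Fingertips must stay above it.
- keeper_right (a point): The same keeper beside the tab on the -y side.
- cover: Dark grey clip-on cover, loose, about 0.1 kg, clipped to the monitor's back at the start. Origin: centre of its underside; z up. Hollow shell 88 mm along x, 44 along y, 20 high. Two upright tabs at x = 0 stand on its opposite long sides, each 30 mm along x, 5 thick, top 48 mm above the underside; outer faces at y = +27 and -27 mm (54 across) when free.
- grip (a point): Midpoint between the two tabs, 37 mm above the cover's underside: the place to squeeze them along the cover's y. A catch at each tab's foot (16 mm along x, out to y = +/-32, 3 to 8 mm above the underside) holds in its keeper while the tab is free, against lifting and sliding. Fingers that swing as they close drag the cover down or sideways: feel for it and give way.
- tongues (a point): Tip of the cover's two tongues (20 mm long, at x = +64 mm, 2 to 6 mm above the underside). They reach 6 to 18 mm under a black bar across the cover's +x end (how far differs each time), and keep that end from lifting. With both tabs kept pressed the cover slides along its own -x; a black stop on the back halts it 2.5 mm after the tongues are out (8 to 21 mm of travel): feel for it, then lift straight up.
- tab_left (a joint): How far the tab on the cover's +y side is pressed in towards the middle, m: 0 free, 0.0065 at its stop; its catch is free of the keeper from about 0.0045. The spring pushes back with 3 N at 0, 10 N at 0.0045 and 13.4 N at the stop (1.6 N per mm).
- tab_right (a joint): The same for the tab on the -y side, pressed in towards +y. Both must be in at once: a grip off-centre by more than about 1 mm drives one tab onto its stop and pushes the cover sideways against the monitor before the other tab is free. Centred, both tabs push back equally.
- tray: shallow aluminium tray, fixed, 150 mm along its x, 180 along its y, 22 high, walls and floor 4 mm thick. Origin: centre of its underside, on the desk.
- screwdriver: screwdriver, 170 mm long, lying on the monitor's back; leave it alone. Origin at its middle, on its underside.
- screw_jar: small glass jar, 40 mm wide and 45 high, standing on the monitor's back; leave it alone. Origin at its underside.
Things that resemble listed ones, but are neither listed nor needed, are in the scene too. Of the things that look like the cover, the middle-sized one is meant.

How it is judged:
By the outcome, as a careful person would: the job done as asked, in the order asked, and still so for the second after the job is handed in, with the robot touching nothing.
It also fails if it takes over 72 s, if anything falls off the work surface, if the arm or the gripper's body presses on something with over 40 N, if the wrist force passes 120 N, or if a joint passes its speed limit or range.

### The arm

A 7-joint arm with a two-finger parallel gripper is mounted at the origin on the work surface. World frame = base frame: x ahead of the robot, y to its left, z up, the work surface at z = 0. Lengths are in m, angles in rad, forces in N, time in s.
With the tool pointing down it reaches from about 0.425 to 0.875 m from the base axis. Payload 4.7 kg.
Tool frame: the origin (TCP) lies at the very end of the fingers, on their centre line; the grasp point (between the pads) lies 19 mm behind it; z points along the fingers, y is the direction in which the jaws open and shut (so a half turn about z gives the same grasp; the last joint's range is limited). The gripper opens to 87 mm and grips with 3 to 60 N. Pads are 19 mm wide; open, the fingers measure 117 mm over their backs; the gripper's body (75 mm by 190 mm) begins 51 mm behind the grasp point.
Start: joints at [1.169, 0.321, -0.07, 1.45, 0.023, 1.371, -0.057], TCP at [0.263, -0.595, 0.223] pointing down, gripper open.
Joint ranges: [-2.86, 2.86], [-0.3, 2.09], [-1.38, 1.24], [0.06, 2.45], [-1.56, 4.7], [0.09, 2.05], [-2.69, 2.69]. Speed limits (rad/s): [2.57, 2.57, 3.14, 3.14, 3.14, 3.14, 3.14].

### API

Orientations are given as a rotation vector (axis times angle).
In Python, from bench import ctrl gives the robot as it stands. The module is installed in compiled form; this text tells all that it offers.
- The arm moves only by the tool move_arm, never from a script. Its arguments are lists of equal length, an entry for each row: "dp": the shift along the tool's x, y, z in units of 30 mm (1.0 is 30 mm), a list of three; "turn": the turn about the tool's z in units of 5 degrees (1.0 is 5 degrees); "jaw": the opening, from -1 (shut) to 1 (fully open). A call has 1 to 5 rows; each row is the pose to reach, as a shift and turn from the pose commanded when the call began, along the tool's axes at that moment; what a row does not reach only later rows make up. A row lasts 1/10 s, in which the tool goes at most 50 mm and 8.59 degrees, less where a joint would pass 70% of its speed; a pose out of reach is approached as far as the arm can. A call with a gripper value outside its range is refused whole. The fingers move at their own pace and stop on an object; "grip_force" is the grip in N (left out, the last holds). Time passes only in rows, so rows that repeat a pose let the fingers close. It gives the time, the measured TCP pose, the force and the opening at its end, in the units of the state.
- ctrl.get_state(): the state, without advancing time (a new reading comes with each control period).
- ctrl.get_image(name): name is "scene" or "side" or "wrist"; returns the picture (384x512x3 uint8, red, green, blue); there is no depth.
- ctrl.camera_info(name): a dict with "intrinsics" (3x3 intrinsics, pixels), "extrinsics" (4x4, takes a point from world to camera coordinates). Camera axes: x right, y up, looking along -z (the intrinsics and any distortion apply to the point x, -y, -z); pixel columns grow to the right and rows downward; lengths in m; the calibration is good to about 2 mm. A picture is of the moment at which its call begins: read the wrist's pose just before it. camera_info takes no time and is no camera call; for the wrist camera it gives the pose at the moment of the call.
- ctrl.close_job(): hands the job in, once; it reports no verdict.
Trained networks look in the newest picture that a camera, given by its name, has taken for a name from the list of things; names that differ only in an ending like _2 or _b are one class to them, and where a whole thing is asked for, a point or a joint stands for the part that bears it (a point fixed in the world has none). Each returns a list of dicts, best first, with "confidence" (0 to 1); they miss things now and then, are a little off and sometimes report something else, mostly with a low value. They report only what shows in the picture. A call takes as long as a camera call. They do not tell look-alikes from the thing itself.
- ctrl.look_for(camera, target): "rect" ([centre column, centre row, width, height] in pixels, round what is visible of it).
- ctrl.masks_of(camera, target): "region" (384x512 bool, what is visible of it) and "rect" ([centre column, centre row, width, height] in pixels, round what is visible of it).
The state is a dict: "time": time; "joint_positions": joint angles; "qd": joint speeds; "joint_torque": joint torques, N m; "position": TCP position; "tool_rot": TCP orientation; "ft_force": force on the tool from outside, world axes, zero at the start; "torque": the same for the moment, N m; "grip_width": opening from 0.0 (shut) to 1.0 (fully open).
Only numpy, scipy, OpenCV 4.12 (cv2) and the standard library are available. Lean on these libraries where they do the work, as an engineer would, in place of code of your own. Each camera call takes 0.05 s, during which the arm holds its last target. There are 200 camera calls.

## Working session

There is one attempt and no reset: what is moved stays moved. The work goes in short steps, Python scripts to look and compute and a tool call to move; the robot and the scene stay as the last step left them, time stands still between calls to the robot, and variables do not carry over. Pictures are saved under pics/ and viewed, about 8 in all and at most 12, crops included, and the job is handed in when it is done.

Besides the shell and the picture viewer there is one more tool, called after ">>>" by a JSON object that holds its "method" and its "body", one argument or row to a line. move_arm: Moves the arm, as the interface text tells. Its arguments: {"type":"object","properties":{"dp":{"type":"array","items":{"type":"array","items":{"type":"number"}}},"turn":{"type":"array","items":{"type":"number"}},"jaw":{"type":"array","items":{"type":"number"}},"grip_force":{"type":"number"}},"required":["dp","turn","jaw"]}

```bash
mkdir -p pics
cat > h.py <<'E'
import numpy as np, cv2
from bench import ctrl
def save(cam,name,crop=None,scale=1):
    im=ctrl.get_image(cam)[:,:,::-1].copy()
    if crop: im=im[crop[1]:crop[3],crop[0]:crop[2]]
    if scale!=1: im=cv2.resize(im,None,fx=scale,fy=scale,interpolation=cv2.INTER_CUBIC)
    cv2.imwrite('pics/'+name,im)
def KE(cam):
    i=ctrl.camera_info(cam); return np.array(i['intrinsics']),np.array(i['extrinsics']),i
def ray(cam,uv,z,ke=None):
    K,E=(ke or KE(cam))[:2]
    p=np.linalg.inv(K)@np.array([uv[0],uv[1],1.]); d=np.array([p[0],-p[1],-p[2]])
    R,t=E[:3,:3],E[:3,3]; o=-R.T@t; d=R.T@d
    return o+d*(z-o[2])/d[2]
def proj(cam,P,ke=None):
    K,E=(ke or KE(cam))[:2]
    c=E[:3,:3]@np.array(P)+E[:3,3]; c=np.array([c[0],-c[1],-c[2]]); q=K@c; return q[:2]/q[2]
E
python3 - <<'E'
from h import *
a=ctrl.get_image('scene')[:,:,::-1]; b=ctrl.get_image('side')[:,:,::-1]
cv2.imwrite('pics/s1.png',a);cv2.imwrite('pics/d1.png',b)
cv2.imwrite('pics/w1.png',ctrl.get_image('wrist')[:,:,::-1])
for c in('scene','side','wrist'):
    k=KE(c); print(c,{x:y for x,y in k[2].items() if x not in('intrinsics','extrinsics')},k[0][[0,1,0,1],[0,1,2,2]],(-k[1][:3,:3].T@k[1][:3,3]).round(3))
    for t in('cover','tray','screwdriver','screw_jar','monitor','tab_left','keeper_left'):
        try: print(t,[(np.round(d['rect']).tolist(),round(d['confidence'],2)) for d in ctrl.look_for(c,t)])
        except Exception as e: print(t,e)
s=ctrl.get_state();print(s)
E
```

```text
scene {} [409.44257921 409.44257921 259.98109634 197.71556317] [ 1.018 -0.499  0.892]
cover [([166.0, 217.0, 54.0, 38.0], 0.75), ([222.0, 194.0, 29.0, 21.0], 0.75), ([266.0, 256.0, 36.0, 36.0], 0.63)]
tray [([315.0, 158.0, 74.0, 52.0], 0.74)]
screwdriver [([227.0, 279.0, 45.0, 49.0], 0.77)]
screw_jar [([201.0, 314.0, 17.0, 24.0], 0.68)]
monitor [([238.0, 291.0, 220.0, 183.0], 0.94)]
tab_left [([270.0, 243.0, 6.0, 14.0], 0.62), ([165.0, 204.0, 14.0, 22.0], 0.59), ([222.0, 195.0, 9.0, 8.0], 0.42)]
keeper_left [([239.0, 294.0, 224.0, 180.0], 0.81)]
side {} [495.30959424 495.30959424 255.79405684 195.95897335] [0.081 0.898 0.794]
cover [([233.0, 176.0, 37.0, 28.0], 0.94), ([313.0, 237.0, 24.0, 20.0], 0.73)]
tray [([225.0, 321.0, 109.0, 88.0], 0.72)]
screwdriver [([259.0, 162.0, 52.0, 19.0], 0.77), ([243.0, 191.0, 169.0, 114.0], 0.58)]
screw_jar [([244.0, 194.0, 168.0, 110.0], 0.72), ([260.0, 142.0, 11.0, 19.0], 0.5)]
monitor [([244.0, 192.0, 168.0, 112.0], 0.92)]
tab_left [([353.0, 201.0, 20.0, 22.0], 0.83), ([308.0, 232.0, 9.0, 11.0], 0.61), ([230.0, 177.0, 8.0, 15.0], 0.57)]
keeper_lef
[... 224 characters left out ...]

keeper_left []
{'time': 1.2, 'joint_positions': array([ 1.16908517,  0.32100582, -0.07008559,  1.45049095,  0.02263245,
        1.37081336, -0.05687613]), 'qd': array([-0.00073584, -0.00019095, -0.00100884,  0.00135635,  0.00084404,
       -0.00145849,  0.00064078]), 'joint_torque': array([-7.01301451e-04, -4.91110396e+01, -4.03586011e-01, -3.12773931e+01,
       -6.35864935e-02,  3.35560064e-02,  2.70695534e-05]), 'position': array([ 0.26252187, -0.59464949,  0.22258719]), 'tool_rot': array([ 3.07384303e+00,  6.48495933e-01, -1.00350284e-04]), 'ft_force': array([0.02604357, 0.20228445, 0.35728528]), 'torque': array([-0.04143888, -0.05998089,  0.03709171]), 'grip_width': 1.0001829547522492}
```

View pictures.

Run:
```python
import cv2,numpy as np
a=cv2.imread('pics/s1.png')[120:390,120:390];b=cv2.imread('pics/d1.png')[110:380,130:400]
f=lambda x:cv2.resize(x,(400,400),interpolation=cv2.INTER_CUBIC)
cv2.imwrite('pics/v1.png',np.hstack([f(a),f(b)]))
```

```text
(no output)
```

View pics/v1.png

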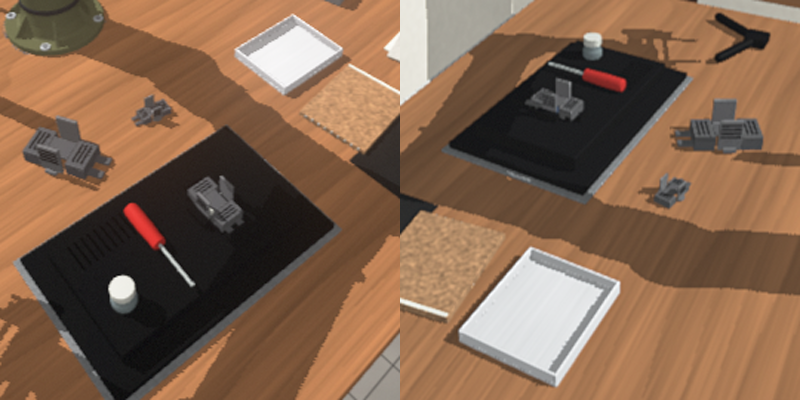

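Run:
```python
from h import *
def tri(us,ud):
    A=[];B=[]
    L=[]
    for c,u in(('scene',us),('side',ud)):
        p=ray(c,u,0);q=ray(c,u,0.2);d=(q-p)/np.linalg.norm(q-p);M=np.eye(3)-np.outer(d,d);L.append((M,M@p))
    M=L[0][0]+L[1][0]; x=np.linalg.solve(M,L[0][1]+L[1][1])
    return x.round(4),[np.linalg.norm(m@x-b).round(4) for m,b in L]
print('cover',tri((266,256),(233,176)))
print('tray',tri((315,158),(225,321)))
print('jar',tri((201,314),(260,142)),'sd',tri((227,279),(259,162)))
for c,t,z in(('scene','monitor',.03),('side','monitor',.03),('scene','tray',.022),('side','tray',.022)):
    r=ctrl.masks_of(c,t)[0]; m=r['region'].astype(np.uint8)
    cn=max(cv2.findContours(m,0,2)[0],key=cv2.contourArea)
    P=np.array([ray(c,p[0],z)[:2] for p in cn],np.float32)
    (cx,cy),(w,h),a=cv2.minAreaRect(P); print(c,t,np.round([cx,cy,w,h,a],3))
# cover tabs & tongues: hand pixels
f=lambda x,y:(120+x*.675,120+y*.675)
print('tongue',[ray('scene',f(*p),.054).round(3) for p in((235,231),(195,188),(203,207),(230,190))])
print('R tool',cv2.Rodrigues(np.array(ctrl.get_state()['tool_rot']))[0].round(3))
```

```text
cover (array([ 0.6342, -0.1013,  0.0692]), [np.float64(0.0005), np.float64(0.0005)])
tray (array([0.4395, 0.3054, 0.003 ]), [np.float64(0.0003), np.float64(0.0003)])
jar (array([ 0.6485, -0.3064,  0.0708]), [np.float64(0.0022), np.float64(0.0022)]) sd (array([ 0.6111, -0.2091,  0.0606]), [np.float64(0.0032), np.float64(0.0032)])Traceback (most recent call last):
  File "<stdin>", line 13, in <module>
IndexError: list index out of range
```

Run:
```python
from h import *
ctrl.get_image('scene')
for c,t,z in(('scene','monitor',.04),('side','monitor',.04),('scene','tray',.022),('side','tray',.022)):
    if c=='side' and t=='monitor': ctrl.get_image('side')
    for r in ctrl.masks_of(c,t)[:1]:
        m=r['region'].astype(np.uint8)
        cn=max(cv2.findContours(m,0,2)[0],key=cv2.contourArea)
        P=np.array([ray(c,p[0],z)[:2] for p in cn],np.float32)
        (cx,cy),(w,h),a=cv2.minAreaRect(P); print(c,t,np.round([cx,cy,w,h,a],3))
f=lambda x,y:(120+x*.675,120+y*.675)
print('tongue',[ray('scene',f(*p),.054).round(3) for p in((235,231),(195,188),(203,207),(230,190))])
s=ctrl.get_state();R=cv2.Rodrigues(np.array(s['tool_rot']))[0];print(R.round(3),s['time'])
E=KE('wrist')[1];print('cam axis in tool',(R.T@E[:3,:3].T).round(3), (R.T@(-E[:3,:3].T@E[:3,3]-s['position'])).round(4))
```

```text
scene monitor [ 0.632 -0.179  0.446  0.293 86.531]
side monitor [ 0.599 -0.133  0.472  0.296 86.504]
scene tray [ 0.438  0.302  0.204  0.17  85.787]
tongue [array([ 0.687, -0.111,  0.054]), array([ 0.583, -0.102,  0.054]), array([ 0.62 , -0.118,  0.054]), array([ 0.626, -0.062,  0.054])]
[[ 0.915  0.404 -0.   ]
 [ 0.404 -0.915 -0.   ]
 [-0.     0.    -1.   ]] 1.55
cam axis in tool [[-0.001  0.957  0.29 ]
 [ 1.     0.001  0.001]
 [ 0.     0.29  -0.957]] [ 0.0803 -0.0004 -0.1614]
```

>>> {"method": "move_arm", "body": {
  "dp": [
    [1.2,-0.67,0],
    [2.5,-1.4,0],
    [4,-2.24,0],
    [5.5,-3.08,0],
    [7,-3.9,0]
  ],
  "turn": [0,0,0,0,0],
  "jaw": [1,1,1,1,1],
  "grip_force": 3
}}

```text
time: 2.05
position: [0.4056, -0.4047, 0.2228]
tool_rot: [3.073, 0.648, 0.0]
ft_force: [0.9, -0.1, -0.1]
grip_width: 1.002
```

>>> {"method": "move_arm", "body": {
  "dp": [
    [1.4,-0.8,0],
    [2.8,-1.6,0],
    [4.2,-2.4,0],
    [5.6,-3.2,0],
    [7,-3.95,0]
  ],
  "turn": [0,0,0,0,0],
  "jaw": [1,1,1,1,1]
}}

```text
time: 2.55
position: [0.5498, -0.2113, 0.223]
tool_rot: [3.073, 0.648, 0.001]
ft_force: [0.3, -0.9, -0.3]
grip_width: 0.999
```

>>> {"method": "move_arm", "body": {
  "dp": [
    [1.4,-0.8,0.3],
    [2.6,-1.4,0.7],
    [3.5,-2,1],
    [3.97,-2.2,1.3],
    [3.97,-2.2,1.3]
  ],
  "turn": [1.3,2.7,4.1,5.46,5.46],
  "jaw": [1,1,1,1,1]
}}

```text
time: 3.05
position: [0.6315, -0.1009, 0.1819]
tool_rot: [-3.138, 0.088, 0.003]
ft_force: [0.9, 1.0, 1.0]
grip_width: 1.001
```

Run:
```python
from h import *
s=ctrl.get_state();print(s['time'],s['position'],s['qd'].round(3),cv2.Rodrigues(np.array(s['tool_rot']))[0].round(3).tolist())
save('wrist','w2.png')
cv2.imwrite('pics/w2v.png',cv2.resize(cv2.imread('pics/w2.png'),(800,600),interpolation=cv2.INTER_CUBIC))
for t in('cover','tab_left'):
    print(t,[(np.round(d['rect'],1).tolist(),round(d['confidence'],2)) for d in ctrl.look_for('wrist',t)])
```

```text
3.05 [ 0.63152063 -0.10086867  0.18185435] [ 0.048 -0.032  0.03  -0.     0.018  0.028  0.124] [[0.998, -0.056, -0.002], [-0.056, -0.998, 0.002], [-0.002, -0.002, -1.0]]
cover [([255.1, 181.7, 63.1, 100.7], 0.87)]
tab_left [([229.6, 196.1, 14.9, 40.5], 0.92)]
```

View pics/w2v.png

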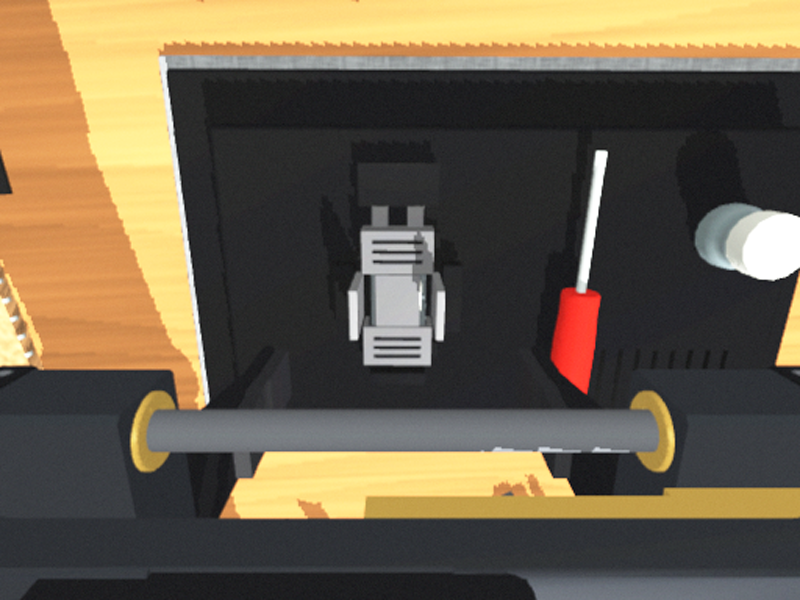

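Run:
```python
from h import *
s=ctrl.get_state();k=KE('wrist');print(s['time'],s['position'],s['qd'].round(3))
im=ctrl.get_image('wrist')[:,:,::-1].copy();cv2.imwrite('pics/w3.png',im);np.savez('w3.npz',K=k[0],E=k[1])
print('cover',[(np.round(d['rect'],1).tolist(),round(d['confidence'],2)) for d in ctrl.look_for('wrist','cover')])
r=ctrl.masks_of('wrist','screwdriver')
for d in r[:1]:
    v,u=np.nonzero(d['region']);P=np.array([ray('wrist',(a,b),.065,k)[:2] for a,b in zip(u,v)]);print('sd',P.min(0),P.max(0), P[P[:,1].argmax()])
c=im[90:250,195:315]; c=cv2.resize(np.clip(c*1.3,0,255).astype(np.uint8),None,fx=3.75,fy=3.75,interpolation=cv2.INTER_CUBIC)
g=cv2.cvtColor(im,cv2.COLOR_BGR2GRAY)
for r in range(178,217,4): print(r,g[r,216:294].tolist())
cv2.imwrite('pics/w3v.png',c)
```

```text
3.2 [ 0.63082262 -0.10619137  0.18388473] [ 0.015 -0.013  0.005 -0.003 -0.001 -0.002 -0.01 ]
cover [([250.6, 180.6, 63.5, 100.1], 0.56)]
sd [ 0.55850888 -0.22347964] [ 0.70762521 -0.19640137] [ 0.59905302 -0.19640137]
178 [25, 29, 34, 40, 87, 115, 119, 120, 122, 137, 126, 73, 28, 28, 30, 50, 96, 119, 153, 197, 192, 191, 192, 190, 192, 193, 191, 191, 195, 192, 194, 192, 194, 195, 191, 195, 190, 194, 192, 193, 193, 179, 122, 120, 119, 118, 118, 131, 115, 118, 104, 42, 29, 33, 62, 100, 113, 115, 114, 112, 89, 31, 45, 44, 42, 40, 41, 41, 44, 39, 43, 41, 41, 44, 36, 35, 37, 40]
182 [29, 46, 89, 118, 119, 117, 114, 125, 143, 140, 128, 70, 26, 32, 25, 50, 96, 116, 145, 194, 195, 193, 192, 192, 191, 193, 193, 195, 194, 194, 192, 193, 194, 194, 191, 195, 194, 192, 194, 193, 194, 193, 193, 193, 180, 121, 159, 221, 185, 116, 100, 41, 29, 29, 64, 102, 108, 116, 118, 117, 113, 87, 44, 43, 44, 42, 42, 45, 42, 42, 45, 40, 41, 43, 41, 41, 36, 39]
186 [104, 205, 210, 214, 216, 206, 155, 143, 140, 143, 136, 98, 32, 30, 27, 42, 82, 115, 141, 193, 193, 193, 193, 193, 194, 193, 192, 195, 195, 194, 194, 1
[... 2102 characters left out ...]
, 49, 92, 185, 191, 189, 192, 191, 192, 192, 193, 193, 193, 193, 193, 193, 194, 191, 195, 193, 194, 192, 195, 194, 194, 194, 193, 192, 195, 196, 196, 197, 195, 194, 194, 194, 195, 192, 195, 196, 195, 195, 193, 194, 195, 196, 167, 66, 144, 226, 234, 236, 239, 228, 44, 43, 45, 41, 41, 44, 43, 39, 45, 43, 41, 37, 41, 37, 41, 38]
214 [36, 99, 196, 231, 233, 235, 229, 147, 39, 24, 83, 168, 192, 192, 193, 191, 192, 183, 151, 152, 152, 150, 150, 147, 150, 150, 148, 148, 152, 150, 147, 149, 151, 150, 153, 154, 153, 152, 151, 151, 152, 151, 153, 153, 152, 151, 152, 164, 196, 197, 195, 197, 197, 196, 167, 55, 143, 230, 235, 238, 238, 221, 39, 35, 39, 32, 38, 34, 37, 37, 38, 38, 37, 38, 38, 36, 41, 41]
```

View pics/w3v.png

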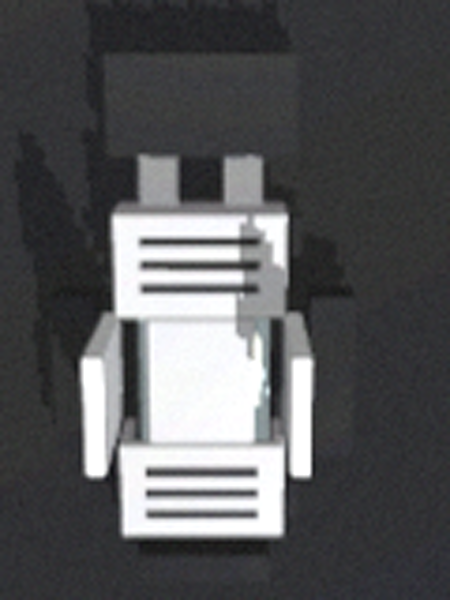

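```bash
cat > m3.py <<'E'
from h import *
f=np.load('w3.npz');k=(f['K'],f['E'])
r=lambda u,v,z:ray('wrist',(u,v),z,k)[:2]*1000
for v,a,b in((190,216.25,277.75),(210,217.1,277.5)):
    A,B=r(a,v,.098),r(b,v,.098);print('tabs',A.round(1),B.round(1),'mid',((A+B)/2).round(1),'w',np.linalg.norm(A-B).round(1))
o=lambda x,y:(195-.4+x/3.75,90-.4+y/3.75)
S={n:r(*o(*p),.07) for n,p in dict(bl=(122,537),br=(285,537),tl=(112,213),tr=(288,213)).items()}
print({n:p.round(1) for n,p in S.items()})
c=sum(S.values())/4;t=(S['tl']+S['tr'])/2-(S['bl']+S['br'])/2;y=(S['tl']-S['tr'])+(S['bl']-S['br'])
print('shell c',c.round(1),'len',np.linalg.norm(t),np.linalg.norm(y)/2,'yaw',np.degrees(np.arctan2(t[1],t[0])),np.degrees(np.arctan2(-y[0],y[1])))
for n,p in dict(tab_l_far=(100,325),tab_l_near=(95,476),tab_r_far=(301,325),tab_r_near=(302,476)).items(): print(n,r(*o(*p),.098).round(1))
for n,p in dict(barnear=(200,157)).items(): print(n,r(*o(*p),.062).round(1))
s=ctrl.get_state();print(s['position'],np.degrees(np.arctan2(*cv2.Rodrigues(np.array(s['tool_rot']))[0][[1,0],0])))
E
python3 m3.py
```

```text
tabs [637.1 -70.1] [ 633.8 -123.7] mid [635.4 -96.9] w 53.7
tabs [618.5 -69. ] [ 615.2 -122.7] mid [616.8 -95.8] w 53.8
{'bl': array([582.7, -72. ]), 'br': array([ 580. , -116.1]), 'tl': array([670.5, -77.5]), 'tr': array([ 667.8, -121. ])}
shell c [625.3 -96.6] len 87.9261428460318 43.90592176201925 yaw -3.4087351677995996 -3.5111627606696265
tab_l_far [649.1 -75.7]
tab_l_near [612.1 -70.9]
tab_r_far [ 646.3 -121.7]
tab_r_near [ 609.  -120.3]
barnear [682.  -99.9]
[ 0.63094434 -0.10650966  0.18432126] -3.5636432166330905
```

>>> {"method": "move_arm", "body": {
  "dp": [
    [-0.1,-0.16,0.3],
    [-0.21,-0.32,0.8],
    [-0.21,-0.32,1.4],
    [-0.21,-0.32,1.9],
    [-0.21,-0.32,2.1]
  ],
  "turn": [0,0,0,0,0],
  "jaw": [0.47,0.47,0.47,0.47,0.47],
  "grip_force": 5
}}

```text
time: 3.85
position: [0.6237, -0.0944, 0.1177]
tool_rot: [-3.14, 0.095, 0.006]
ft_force: [-0.5, 0.2, 0.6]
grip_width: 0.747
```

>>> {"method": "move_arm", "body": {
  "dp": [
    [0,0,0],
    [0,0,0]
  ],
  "turn": [0,0],
  "jaw": [0.47,0.47]
}}

```text
time: 4.05
position: [0.6258, -0.0946, 0.1208]
tool_rot: [3.14, -0.095, 0.001]
ft_force: [0.5, -0.1, 0.1]
grip_width: 0.736
```

Run:
```python
from h import *
s=ctrl.get_state();k=KE('wrist');print(s['time'],s['position'],s['ft_force'].round(2),s['grip_width']*87,np.degrees(np.arctan2(*cv2.Rodrigues(np.array(s['tool_rot']))[0][[1,0],0])))
im=ctrl.get_image('wrist')[:,:,::-1].copy();cv2.imwrite('pics/w4.png',im);np.savez('w4.npz',K=k[0],E=k[1])
c=np.clip(im[130:330,150:350]*1.3,0,255).astype(np.uint8);cv2.imwrite('pics/w4v.png',cv2.resize(c,None,fx=3,fy=3,interpolation=cv2.INTER_CUBIC))
```

```text
4.05 [ 0.62581027 -0.09464936  0.12082387] [ 0.52 -0.06  0.13] 64.04695232625797 -3.4787154893233896
```

View pics/w4v.png

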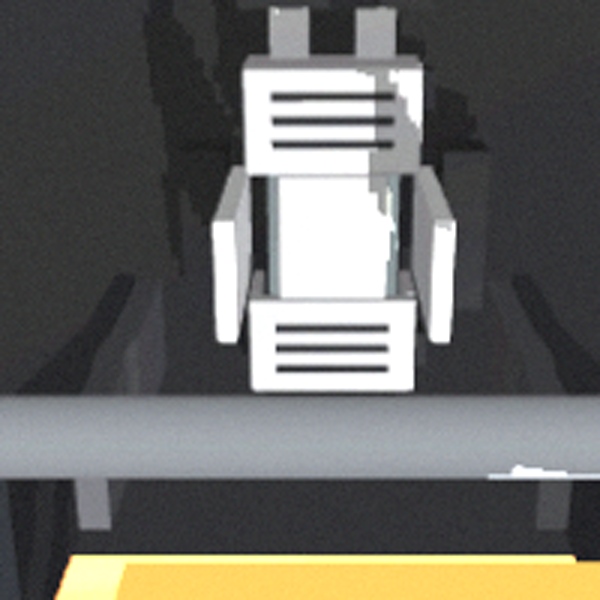

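Run:
```python
from h import *
f=np.load('w4.npz');k=(f['K'],f['E']);im=cv2.imread('pics/w4.png',0).astype(float)
s=ctrl.get_state();T=s['position'];R=cv2.Rodrigues(np.array(s['tool_rot']))[0]
def edge(v,lo,hi):
    p=im[v,lo:hi];i=np.argmax(p);return p
for v in(212,220,228,236):
    L=im[v,214:228];Rr=im[v,294:310]
    a=215-.5+ (230-L[1:6]).clip(0).sum()/(230-38) ; 
    # half-crossings
    def cr(seg,s0):
        h=(seg.max()+40)/2; 
        for i in range(len(seg)-1):
            if (seg[i]-h)*(seg[i+1]-h)<=0: return s0+i+(h-seg[i])/(seg[i+1]-seg[i])
    a=cr(L,214); b=cr(Rr[::-1],0); b=309-b
    A,B=[R.T@(ray('wrist',(u,v),.098,k)-T)*1000 for u in(a,b)]
    print(v,round(a,2),round(b,2),A.round(1),B.round(1),((A+B)/2).round(2))
for u,v in((78,527),(110,527),(537,527),(570,527)): print('finger',(R.T@(ray('wrist',(149.7+u/3,129.7+v/3),T[2],k)-T)*1000).round(1))
for u,v in((250,390),(414,390),(244,68),(422,68)): print('shell',(R.T@(ray('wrist',(149.7+u/3,129.7+v/3),.07,k)-T)*1000).round(1))
```

```text
212 220.66 301.18 [  7.8 -25.   23.3] [ 7.8 28.6 23.3] [ 7.79  1.8  23.27]
220 221.07 300.51 [  2.1 -24.9  23.3] [ 2.  28.4 23.3] [ 2.05  1.72 23.26]
228 221.25 300.47 [ -3.8 -25.   23.3] [-3.8 28.6 23.3] [-3.79  1.79 23.26]
236 221.63 299.82 [ -9.7 -25.   23.2] [-9.8 28.4 23.3] [-9.74  1.71 23.25]
finger [-47.4 -53.2  -0.1]
finger [-47.4 -46.4  -0.1]
finger [-47.5  45.3  -0.1]
finger [-47.5  52.4  -0.1]
shell [-44.3 -20.3  51.2]
shell [-44.4  23.8  51.2]
shell [ 42.9 -19.5  51.3]
shell [42.8 23.3 51.3]
```

>>> {"method": "move_arm", "body": {
  "dp": [
    [-0.03,0.06,0.3],
    [-0.03,0.06,0.6],
    [-0.03,0.06,0.9],
    [-0.03,0.06,1.1],
    [-0.03,0.06,1.2]
  ],
  "turn": [0,0,0,0,0],
  "jaw": [0.47,0.47,0.47,0.47,0.47]
}}

```text
time: 4.6
position: [0.6239, -0.0963, 0.0833]
tool_rot: [-3.14, 0.095, 0.003]
ft_force: [-0.3, -0.1, -0.8]
grip_width: 0.735
```

>>> {"method": "move_arm", "body": {
  "dp": [
    [0,0,0],
    [0,0,0],
    [0,0,0],
    [0,0,0],
    [0,0,0]
  ],
  "turn": [0,0,0,0,0],
  "jaw": [0.47,0.47,0.47,0.47,0.47]
}}

```text
time: 5.1
position: [0.6247, -0.0964, 0.0848]
tool_rot: [3.14, -0.095, 0.001]
ft_force: [-0.0, -0.6, -0.1]
grip_width: 0.733
```

>>> {"method": "move_arm", "body": {
  "dp": [
    [0,0,0.15],
    [0,0,0.3],
    [0,0,0.4],
    [0,0,0.46],
    [0,0,0.48]
  ],
  "turn": [0,0,0,0,0],
  "jaw": [0.47,0.47,0.47,0.47,0.47]
}}

```text
time: 5.6
position: [0.6242, -0.0963, 0.0697]
tool_rot: [-3.14, 0.095, 0.001]
ft_force: [-0.2, 0.7, -0.1]
grip_width: 0.733
```

>>> {"method": "move_arm", "body": {
  "dp": [
    [0,0,0],
    [0,0,0],
    [0,0,0],
    [0,0,0],
    [0,0,0]
  ],
  "turn": [0,0,0,0,0],
  "jaw": [0.4,0.35,0.3,0.28,0.26]
}}

```text
time: 6.1
position: [0.6246, -0.0964, 0.0703]
tool_rot: [3.14, -0.095, 0.0]
ft_force: [0.3, -0.2, 0.7]
grip_width: 0.636
```

>>> {"method": "move_arm", "body": {
  "dp": [
    [0,0,0],
    [0,0,0],
    [0,0,0]
  ],
  "turn": [0,0,0],
  "jaw": [0.24,0.22,0.22]
}}

```text
time: 6.4
position: [0.6245, -0.0966, 0.0703]
tool_rot: [3.14, -0.095, 0.0]
ft_force: [0.6, -0.9, 0.8]
grip_width: 0.616
```

>>> {"method": "move_arm", "body": {
  "dp": [
    [0,0,0],
    [0,0,0],
    [0,0,0],
    [0,0,0],
    [0,0,0]
  ],
  "turn": [0,0,0,0,0],
  "jaw": [0.2,0.18,0.16,0.15,0.15],
  "grip_force": 9
}}

```text
time: 6.9
position: [0.6245, -0.0965, 0.0703]
tool_rot: [3.14, -0.095, 0.0]
ft_force: [-0.5, -1.6, 2.0]
grip_width: 0.58
```

```bash
cat > av.py <<'E'
from h import *
F=[]
for i in range(6):
    ctrl.get_image('wrist');s=ctrl.get_state();F.append(np.r_[s['ft_force'],s['torque']])
F=np.array(F);print(s['time'],(s['position']*1000).round(2),'F',F.mean(0).round(2),'sd',F.std(0).round(2)[:3],'w',(s['grip_width']*87).round(2))
E
python3 av.py
```

```text
Traceback (most recent call last):
  File "av.py", line 5, in <module>
    F=np.array(F);print(s['time'],(s['position']*1000).round(2),'F',F.mean(0).round(2),'sd',F.std(0).round(2)[:3],'w',(s['grip_width']*87).round(2))
                                                                                                                      ^^^^^^^^^^^^^^^^^^^^^^^^^^
AttributeError: 'float' object has no attribute 'round'
```

```bash
sed -i "s/(s\['grip_width'\]\*87).round(2)/round(s['grip_width']*87,2)/" av.py; python3 av.py
```

```text
7.5 [624.53 -96.45  70.23] F [-1.12 -1.45  2.81 -0.24  0.2   0.  ] sd [0.43 0.42 0.43] w 50.36
```

>>> {"method": "move_arm", "body": {
  "dp": [
    [-0.01,0.015,-0.02],
    [-0.01,0.015,-0.02]
  ],
  "turn": [0,0],
  "jaw": [0.15,0.15]
}}

```text
time: 7.7
position: [0.624, -0.0963, 0.0703]
tool_rot: [-3.14, 0.095, 0.001]
ft_force: [-1.0, -0.2, 1.0]
grip_width: 0.576
```

```bash
python3 av.py
```

```text
8.0 [623.92 -96.57  70.38] F [ 0.1   0.62 -1.08  0.05  0.01  0.  ] sd [0.67 0.53 0.61] w 50.33
```

>>> {"method": "move_arm", "body": {
  "dp": [
    [0,0,0],
    [0,-0.004,-0.002],
    [0,-0.004,-0.004],
    [0,-0.004,-0.006],
    [0,-0.004,-0.008]
  ],
  "turn": [0,0,0,0,0],
  "jaw": [0.13,0.11,0.09,0.075,0.07],
  "grip_force": 11
}}

```text
time: 8.5
position: [0.6242, -0.0967, 0.071]
tool_rot: [3.14, -0.095, -0.0]
ft_force: [-0.2, -0.3, -1.1]
grip_width: 0.54
```

```bash
python3 av.py
```

```text
8.8 [624.15 -96.69  70.97] F [ 0.1  -0.01 -1.18  0.04  0.03  0.01] sd [0.52 0.41 0.3 ] w 46.87
```

>>> {"method": "move_arm", "body": {
  "dp": [
    [0,0,0.002],
    [0,0,0.002],
    [0,0,0.002],
    [0,0,0],
    [0,0,0]
  ],
  "turn": [0,0,0,0,0],
  "jaw": [0.055,0.04,0.025,0.01,0.005],
  "grip_force": 12
}}

```text
time: 9.3
position: [0.6242, -0.0967, 0.071]
tool_rot: [3.14, -0.095, 0.0]
ft_force: [-0.5, -0.5, -0.8]
grip_width: 0.507
```

```bash
python3 av.py
```

```text
9.6 [624.17 -96.69  70.98] F [-0.17 -0.09 -0.97  0.05  0.01 -0.01] sd [0.29 0.47 0.49] w 43.87
```

>>> {"method": "move_arm", "body": {
  "dp": [
    [-0.02,0,0],
    [-0.04,0,0],
    [-0.06,0,0],
    [-0.08,0,0],
    [-0.1,0,0]
  ],
  "turn": [0,0,0,0,0],
  "jaw": [0.005,0.005,0.005,0.005,0.005]
}}

```text
time: 10.1
position: [0.6211, -0.0965, 0.071]
tool_rot: [3.14, -0.095, -0.0]
ft_force: [0.1, -0.3, -0.0]
grip_width: 0.507
```

```bash
python3 av.py
```

```text
10.4 [621.21 -96.54  71.01] F [ 0.12 -0.09 -1.    0.04  0.04  0.  ] sd [0.41 0.32 0.56] w 44.13
```

>>> {"method": "move_arm", "body": {
  "dp": [
    [-0.03,0,0],
    [-0.06,0,0],
    [-0.09,0,0],
    [-0.11,0,0],
    [-0.13,0,0]
  ],
  "turn": [0,0,0,0,0],
  "jaw": [0.005,0.005,0.005,0.005,0.005]
}}

```text
time: 10.9
position: [0.6172, -0.0963, 0.071]
tool_rot: [3.14, -0.095, -0.0]
ft_force: [-0.0, -0.3, -1.0]
grip_width: 0.507
```

```bash
sed -i 's/range(6)/range(4)/' av.py; python3 av.py
```

```text
11.1 [617.29 -96.3   70.98] F [-0.33 -0.12 -0.89  0.04  0.04 -0.01] sd [0.2  0.13 0.27] w 44.13
```

>>> {"method": "move_arm", "body": {
  "dp": [
    [-0.013,0,0],
    [-0.027,0,0],
    [-0.027,0,0]
  ],
  "turn": [0,0,0],
  "jaw": [0.005,0.005,0.005]
}}

```text
time: 11.4
position: [0.6164, -0.0962, 0.071]
tool_rot: [3.14, -0.095, -0.0]
ft_force: [-0.2, 0.2, -1.0]
grip_width: 0.502
```

```bash
python3 av.py
```

```text
11.6 [616.51 -96.22  71.01] F [-0.05  0.01 -0.99  0.03  0.01 -0.01] sd [0.57 0.27 0.3 ] w 43.99
```

>>> {"method": "move_arm", "body": {
  "dp": [
    [-0.013,0,0],
    [-0.027,0,0],
    [-0.027,0,0]
  ],
  "turn": [0,0,0],
  "jaw": [0.005,0.005,0.005]
}}

```text
time: 11.9
position: [0.6156, -0.0962, 0.071]
tool_rot: [3.14, -0.095, -0.0]
ft_force: [0.7, -0.1, -0.7]
grip_width: 0.508
```

```bash
python3 av.py
```

```text
12.1 [615.68 -96.21  71.  ] F [ 0.12 -0.03 -0.96  0.05  0.04  0.01] sd [0.16 0.56 0.39] w 44.11
```

>>> {"method": "move_arm", "body": {
  "dp": [
    [-0.013,0,0],
    [-0.027,0,0],
    [-0.027,0,0]
  ],
  "turn": [0,0,0],
  "jaw": [0.005,0.005,0.005]
}}

```text
time: 12.4
position: [0.6152, -0.0961, 0.0711]
tool_rot: [3.14, -0.095, 0.001]
ft_force: [1.0, 1.1, -2.4]
grip_width: 0.506
```

```bash
python3 av.py
```

```text
12.6 [615.19 -96.16  71.11] F [ 0.81 -0.34 -1.6   0.02 -0.3  -0.01] sd [0.52 0.27 0.63] w 44.12
```

>>> {"method": "move_arm", "body": {
  "dp": [
    [-0.008,0,0],
    [-0.015,0,0],
    [-0.015,0,0]
  ],
  "turn": [0,0,0],
  "jaw": [0.005,0.005,0.005]
}}

```text
time: 12.9
position: [0.6151, -0.0961, 0.0713]
tool_rot: [3.14, -0.095, 0.002]
ft_force: [2.9, -0.4, -1.2]
grip_width: 0.504
```

```bash
python3 av.py
```

```text
13.1 [615.07 -96.16  71.28] F [ 3.73 -0.38 -1.52 -0.02 -0.94 -0.  ] sd [0.6  0.43 0.45] w 43.69
```

>>> {"method": "move_arm", "body": {
  "dp": [
    [0.017,0,0],
    [0.017,0,0],
    [0.017,0,-0.03],
    [0.017,0,-0.06],
    [0.017,0,-0.08]
  ],
  "turn": [0,0,0,0,0],
  "jaw": [0.005,0.005,0.005,0.005,0.005]
}}

```text
time: 13.6
position: [0.6144, -0.0961, 0.0731]
tool_rot: [3.14, -0.095, -0.002]
ft_force: [2.2, -0.5, -2.8]
grip_width: 0.505
```

```bash
python3 av.py
```

```text
13.8 [614.43 -96.1   73.18] F [ 1.76  0.11 -2.13 -0.   -0.47 -0.01] sd [0.5  0.47 0.27] w 44.0
```

>>> {"method": "move_arm", "body": {
  "dp": [
    [0.02,0,0],
    [0.03,0,0],
    [0.03,0,0]
  ],
  "turn": [0,0,0],
  "jaw": [0.005,0.005,0.005]
}}

```text
time: 14.1
position: [0.6153, -0.0962, 0.0732]
tool_rot: [3.14, -0.095, -0.002]
ft_force: [0.5, -0.6, -1.1]
grip_width: 0.507
```

```bash
python3 av.py
python3 - <<'E'
from h import *
im=ctrl.get_image('wrist')[:,:,::-1];c=np.clip(im[110:270,190:330]*1.3,0,255).astype(np.uint8)
d=ctrl.get_image('side')[:,:,::-1][130:210,185:285]
f=lambda x,h:cv2.resize(x,(int(x.shape[1]*h/x.shape[0]),h),interpolation=cv2.INTER_CUBIC)
cv2.imwrite('pics/v5.png',np.hstack([f(c,400),f(d,300 if 0 else 400)])[:,:800])
print((ctrl.get_state()['tool_rot']))
E
```

```text
14.3 [615.65 -96.19  73.35] F [-0.19 -0.73 -1.17  0.02  0.03 -0.01] sd [0.73 0.41 0.41] w 43.72
[ 3.14001790e+00 -9.53391229e-02 -2.37770321e-04]
```

View pics/v5.png

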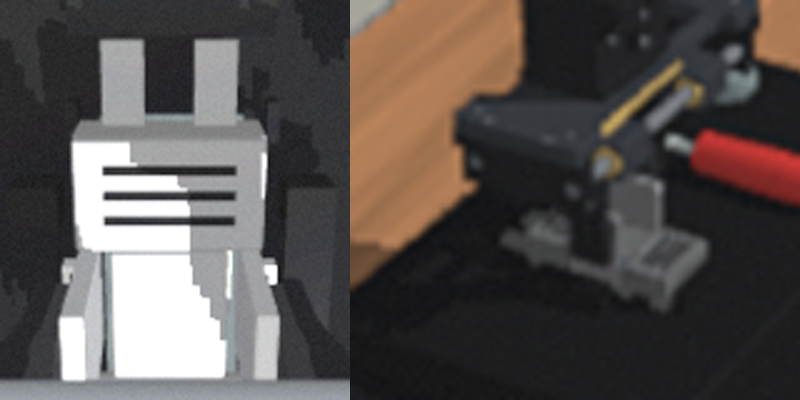

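>>> {"method": "move_arm", "body": {
  "dp": [
    [0,0,-0.04],
    [0,0,-0.08],
    [0,0,-0.13],
    [0,0,-0.18],
    [0,0,-0.2]
  ],
  "turn": [0,0,0,0,0],
  "jaw": [0.005,0.005,0.005,0.005,0.005]
}}

```text
time: 14.9
position: [0.616, -0.0962, 0.0797]
tool_rot: [3.14, -0.095, 0.001]
ft_force: [0.6, 0.2, -0.2]
grip_width: 0.504
```

```bash
python3 av.py
```

```text
15.1 [615.79 -96.21  79.37] F [-0.31  0.3  -1.1   0.05  0.01 -0.01] sd [0.55 0.71 0.43] w 43.87
```

>>> {"method": "move_arm", "body": {
  "dp": [
    [0,0,-0.3],
    [0,0,-0.9],
    [0,0,-1.7],
    [0,0,-2.6],
    [0,0,-3.3]
  ],
  "turn": [0,0,0,0,0],
  "jaw": [0.005,0.005,0.005,0.005,0.005]
}}

```text
time: 15.6
position: [0.6164, -0.0961, 0.1808]
tool_rot: [3.14, -0.095, 0.003]
ft_force: [0.2, -0.1, -1.4]
grip_width: 0.504
```

>>> {"method": "move_arm", "body": {
  "dp": [
    [-0.15,-0.25,-0.2],
    [-0.4,-0.75,-0.3],
    [-0.75,-1.4,-0.3],
    [-1.15,-2.1,-0.3],
    [-1.55,-2.85,-0.3]
  ],
  "turn": [0,0,0,0,0],
  "jaw": [0.005,0.005,0.005,0.005,0.005]
}}

```text
time: 16.1
position: [0.5722, -0.0051, 0.1858]
tool_rot: [-3.14, 0.093, 0.005]
ft_force: [0.0, 0.7, -0.8]
grip_width: 0.507
```

>>> {"method": "move_arm", "body": {
  "dp": [
    [-0.4,-0.75,0],
    [-0.8,-1.5,0],
    [-1.2,-2.25,0],
    [-1.6,-3,0],
    [-2,-3.75,0]
  ],
  "turn": [0,0,0,0,0],
  "jaw": [0.005,0.005,0.005,0.005,0.005]
}}

```text
time: 16.6
position: [0.5186, 0.1106, 0.1858]
tool_rot: [3.14, -0.091, -0.004]
ft_force: [0.5, 1.1, -1.0]
grip_width: 0.509
```

>>> {"method": "move_arm", "body": {
  "dp": [
    [-0.4,-0.75,0],
    [-0.7,-1.3,0],
    [-0.95,-1.75,0],
    [-1.1,-2.05,0],
    [-1.2,-2.2,0]
  ],
  "turn": [0,0,0,0,0],
  "jaw": [0.005,0.005,0.005,0.005,0.005]
}}

```text
time: 17.1
position: [0.4885, 0.1771, 0.1869]
tool_rot: [3.14, -0.093, -0.001]
ft_force: [0.2, -0.3, -1.3]
grip_width: 0.502
```

```bash
python3 av.py
python3 - <<'E'
from h import *
for c in('scene','side','wrist'):
    im=ctrl.get_image(c)
    if c=='wrist': w=im[:,:,::-1]
    k=KE(c)
    for r in ctrl.masks_of(c,'tray')[:1]:
        m=r['region'].astype(np.uint8);cn=max(cv2.findContours(m,0,2)[0],key=cv2.contourArea)
        P=np.array([ray(c,p[0],.022,k)[:2] for p in cn],np.float32);print(c,r['confidence'],np.round(cv2.minAreaRect(P)[0]+cv2.minAreaRect(P)[1]+(cv2.minAreaRect(P)[2],),3),P.min(0),P.max(0))
d=ctrl.get_image('side')[:,:,::-1][210:370,150:350]
cv2.imwrite('pics/v6.png',np.hstack([cv2.resize(w,(400,300)),cv2.resize(d,(375,300))]))
print(ctrl.get_state()['joint_positions'].round(2))
E
```

```text
17.3 [489.89 175.11 187.19] F [ 0.28 -0.06 -0.98  0.02  0.01 -0.03] sd [0.48 0.49 0.67] w 44.05
scene 0.56 [ 0.439  0.302  0.202  0.164 87.652] [0.35460442 0.19894826] [0.5203    0.4045036]
side 0.94 [ 0.434  0.313  0.194  0.158 88.038] [0.35250348 0.21474603] [0.5142556  0.41063237]
wrist 0.66 [ 0.453  0.307  0.177  0.125 86.742] [0.38888913 0.21529949] [0.5178634  0.39735857]
[ 0.17  0.1  -0.59  1.8   0.06  1.26 -2.07]
```

View pics/v6.png

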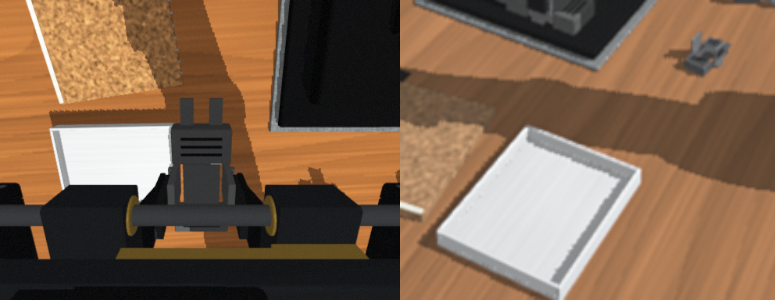

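>>> {"method": "move_arm", "body": {
  "dp": [
    [-0.25,-0.45,0],
    [-0.6,-1.1,0],
    [-1,-1.85,0],
    [-1.45,-2.65,0],
    [-1.8,-3.35,0]
  ],
  "turn": [0,0,0,0,0],
  "jaw": [0.005,0.005,0.005,0.005,0.005]
}}

```text
time: 18.15
position: [0.44, 0.2821, 0.1875]
tool_rot: [-3.14, 0.093, 0.0]
ft_force: [1.0, 0.1, -0.9]
grip_width: 0.507
```

>>> {"method": "move_arm", "body": {
  "dp": [
    [-0.25,-0.4,0],
    [-0.4,-0.7,0],
    [-0.5,-0.85,0],
    [-0.53,-0.88,0],
    [-0.53,-0.88,0]
  ],
  "turn": [0,0,0,0,0],
  "jaw": [0.005,0.005,0.005,0.005,0.005]
}}

```text
time: 18.65
position: [0.4279, 0.3062, 0.1872]
tool_rot: [3.14, -0.097, -0.0]
ft_force: [-0.7, 0.3, -0.7]
grip_width: 0.506
```

```bash
python3 av.py
python3 - <<'E'
from h import *
s=ctrl.get_state();print(s['joint_positions'].round(2),s['tool_rot'])
a=ctrl.get_image('scene')[:,:,::-1][90:210,250:400]
d=ctrl.get_image('side')[:,:,::-1][210:370,130:330]
cv2.imwrite('pics/v7.png',np.hstack([cv2.resize(a,(400,320)),cv2.resize(d,(400,320))]))
E
```

```text
18.85 [428.01 306.08 187.27] F [ 0.09  0.06 -0.97  0.05  0.01 -0.  ] sd [0.2  0.19 0.22] w 44.4
[-0.01  0.13 -0.71  1.78  0.09  1.26 -2.37] [ 3.13970277e+00 -9.76705034e-02 -1.43285850e-05]
```

View pics/v7.png

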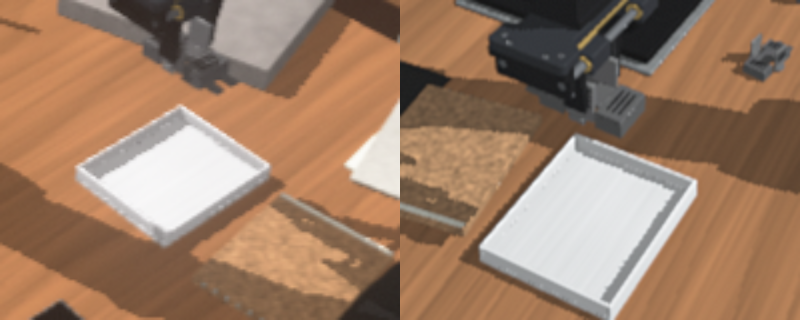

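>>> {"method": "move_arm", "body": {
  "dp": [
    [0,0,0.3],
    [0,0,0.9],
    [0,0,1.6],
    [0,0,2.3],
    [0,0,2.9]
  ],
  "turn": [0,0,0,0,0],
  "jaw": [0.005,0.005,0.005,0.005,0.005]
}}

```text
time: 19.45
position: [0.427, 0.3064, 0.0986]
tool_rot: [3.139, -0.095, -0.002]
ft_force: [-0.0, -1.0, -1.0]
grip_width: 0.507
```

>>> {"method": "move_arm", "body": {
  "dp": [
    [0,0,0.6],
    [0,0,1.2],
    [0,0,1.6],
    [0,0,1.9],
    [0,0,2.1]
  ],
  "turn": [0,0,0,0,0],
  "jaw": [0.005,0.005,0.005,0.005,0.005]
}}

```text
time: 19.95
position: [0.4274, 0.3068, 0.0366]
tool_rot: [3.14, -0.095, -0.001]
ft_force: [-0.6, -0.6, -1.2]
grip_width: 0.504
```

```bash
python3 av.py
```

```text
20.15 [427.84 307.14  37.78] F [-0.25  0.08 -0.92  0.04  0.03 -0.01] sd [0.19 0.79 0.52] w 44.01
```

Lower to z ≈ 28 mm, then feel down in small steps.

>>> {"method": "move_arm", "body": {
  "dp": [
    [0,0,0.1],
    [0,0,0.2],
    [0,0,0.28],
    [0,0,0.33],
    [0,0,0.33]
  ],
  "turn": [0,0,0,0,0],
  "jaw": [0.005,0.005,0.005,0.005,0.005]
}}

```text
time: 20.65
position: [0.4273, 0.3068, 0.0272]
tool_rot: [3.14, -0.095, -0.001]
ft_force: [0.9, -0.7, -0.3]
grip_width: 0.51
```

>>> {"method": "move_arm", "body": {
  "dp": [
    [0,0,0.015],
    [0,0,0.03],
    [0,0,0.03]
  ],
  "turn": [0,0,0],
  "jaw": [0.005,0.005,0.005]
}}

```text
time: 20.95
position: [0.4275, 0.3069, 0.0265]
tool_rot: [3.14, -0.095, -0.0]
ft_force: [-1.0, 0.1, -0.3]
grip_width: 0.505
```

```bash
python3 av.py
```

```text
21.15 [427.54 306.87  26.6 ] F [ 0.24 -0.23 -0.34  0.05  0.06 -0.  ] sd [0.74 0.75 0.34] w 43.93
```

>>> {"method": "move_arm", "body": {
  "dp": [
    [0,0,0.01],
    [0,0,0.02],
    [0,0,0.02]
  ],
  "turn": [0,0,0],
  "jaw": [0.005,0.005,0.005]
}}

```text
time: 21.45
position: [0.4275, 0.3069, 0.0259]
tool_rot: [3.14, -0.095, -0.0]
ft_force: [-0.2, -0.0, -1.2]
grip_width: 0.503
```

```bash
python3 av.py
```

```text
21.65 [427.52 306.88  25.96] F [ 0.09  0.3  -1.25  0.03  0.01 -0.01] sd [0.23 0.52 0.58] w 43.94
```

>>> {"method": "move_arm", "body": {
  "dp": [
    [0,0,0.01],
    [0,0,0.02],
    [0,0,0.02]
  ],
  "turn": [0,0,0],
  "jaw": [0.005,0.005,0.005]
}}

```text
time: 21.95
position: [0.4277, 0.307, 0.0256]
tool_rot: [-3.14, 0.095, -0.001]
ft_force: [-0.2, -0.7, 0.5]
grip_width: 0.51
```

```bash
python3 av.py
```

```text
22.15 [427.71 306.96  25.53] F [-0.06 -0.38  0.96 -0.07  0.17  0.02] sd [0.52 0.36 0.38] w 43.96
```

>>> {"method": "move_arm", "body": {
  "dp": [
    [0,0,0],
    [0,0,0],
    [0,0,0],
    [0,0,0],
    [0,0,0]
  ],
  "turn": [0,0,0,0,0],
  "jaw": [0.06,0.12,0.18,0.23,0.28]
}}

```text
time: 22.65
position: [0.4275, 0.3069, 0.0253]
tool_rot: [-3.14, 0.095, -0.0]
ft_force: [-0.2, 0.2, -0.2]
grip_width: 0.625
```

>>> {"method": "move_arm", "body": {
  "dp": [
    [0,0,0],
    [0,0,0],
    [0,0,0],
    [0,0,0],
    [0,0,0]
  ],
  "turn": [0,0,0,0,0],
  "jaw": [0.35,0.42,0.5,0.55,0.55]
}}

```text
time: 23.15
position: [0.4274, 0.3069, 0.0253]
tool_rot: [3.14, -0.095, -0.0]
ft_force: [1.0, -0.5, 0.5]
grip_width: 0.77
```

>>> {"method": "move_arm", "body": {
  "dp": [
    [0,0,-0.1],
    [0,0,-0.3],
    [0,0,-0.6],
    [0,0,-1],
    [0,0,-1.4]
  ],
  "turn": [0,0,0,0,0],
  "jaw": [0.55,0.55,0.55,0.55,0.55]
}}

```text
time: 23.65
position: [0.4277, 0.3071, 0.0687]
tool_rot: [-3.14, 0.095, -0.001]
ft_force: [-1.0, 1.2, 0.1]
grip_width: 0.778
```

>>> {"method": "move_arm", "body": {
  "dp": [
    [0,0,-0.5],
    [0,0,-1.2],
    [0,0,-2],
    [0,0,-2.8],
    [0,0,-3.2]
  ],
  "turn": [0,0,0,0,0],
  "jaw": [0.55,0.55,0.55,0.55,0.55]
}}

```text
time: 24.15
position: [0.4285, 0.3078, 0.1666]
tool_rot: [-3.138, 0.095, -0.006]
ft_force: [-0.4, -0.4, 0.4]
grip_width: 0.778
```

```bash
python3 av.py
python3 - <<'E'
from h import *
a=ctrl.get_image('scene')[:,:,::-1]; d=ctrl.get_image('side')[:,:,::-1]
f=lambda x:cv2.resize(x,(400,320),interpolation=cv2.INTER_CUBIC)
w=ctrl.get_image('wrist')[:,:,::-1]
cv2.imwrite('pics/v8.png',np.vstack([np.hstack([f(d[250:370,150:300]),cv2.resize(w,(400,320))]),np.hstack([cv2.resize(a[110:390,120:400],(280,280)),cv2.resize(d[110:380,130:400],(280,280)),np.zeros((280,240,3),np.uint8)])]))
for c,t in(('scene','screwdriver'),('scene','screw_jar'),('side','cover')): print(t,[(np.round(x['rect']).tolist(),round(x['confidence'],2)) for x in ctrl.look_for(c,t)])
E
```

```text
24.35 [427.27 306.54 162.97] F [ 0.19  0.2   0.04  0.03  0.01 -0.02] sd [0.61 0.93 0.77] w 67.42
screwdriver [([227.0, 279.0, 44.0, 51.0], 0.77)]
screw_jar [([200.0, 314.0, 21.0, 22.0], 0.92)]
cover [([223.0, 317.0, 57.0, 44.0], 0.87), ([345.0, 194.0, 56.0, 37.0], 0.74), ([314.0, 238.0, 29.0, 22.0], 0.72), ([227.0, 325.0, 109.0, 86.0], 0.36)]
```

View pics/v8.png

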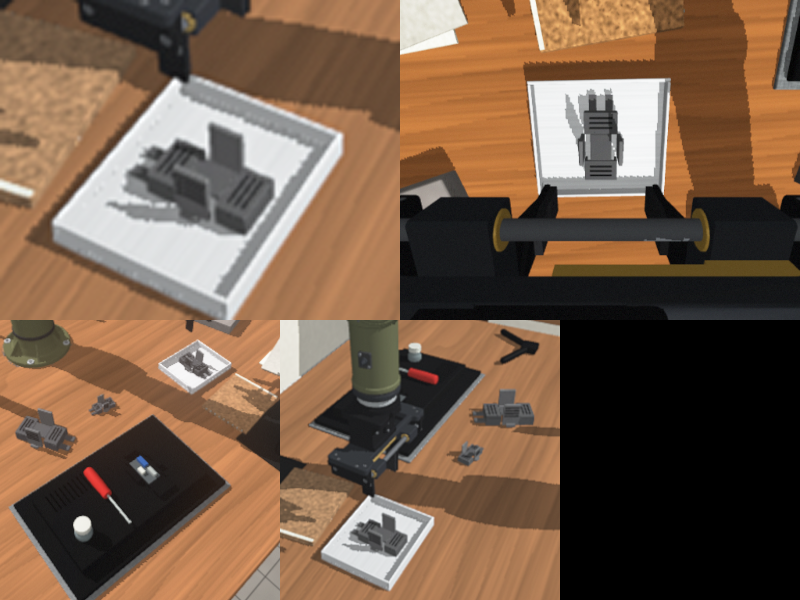

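The picture shows the cover standing upright and flat in the middle of the tray (side view, about (223,317)). The gripper is clear of it. The screwdriver (227,279) and jar (200,314) are where they were, and the connectors are uncovered. I'm handing in the job.

```bash
python3 -c "
from bench import ctrl
s=ctrl.get_state();print(s['time'],s['qd'].round(3));print(ctrl.close_job())"
```

```text
24.65 [ 0.001 -0.003 -0.    -0.006 -0.     0.    -0.001]
the job is handed in; nothing more can be done
None
```

The cover is off the monitor and stands upright in the tray, released, with the gripper clear of it. I handed the job in at 24.7 s of the 72 s allowed.

- **Squeeze:** I picked the middle-sized cover, the one clipped to the monitor. I closed in steps to about 44 mm, roughly 5 mm per tab, with the grip capped at 12 N. Shifting about 0.5 mm along y and rising a little kept the averaged side force at or below 1.5 N and the averaged vertical force at or below 2.8 N.
- **Draw back:** The cover slid freely for about 9 mm and then came up against the stop. I felt 3.7 N there and backed off.
- **Lift:** The first 2 mm rubbed slightly on the stop, with an averaged 1.8 N along x and 2.1 N vertically. I moved 0.9 mm away from it and lifted the cover clear.
- **Set down:** I lowered it until the tray floor took about 2 N, opened the jaws slowly and rose.

**Last checks:** The final pictures show the cover upright in the middle of the tray. The networks find the screwdriver and jar within a pixel of where they started. The wrist force read about zero and the arm was still. The force averages are over 4 to 6 readings with noise of about 0.5 N, so brief peaks were not resolved. No check failed or disagreed beyond the tray position, which the three cameras put 1 to 2 cm apart.

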